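# Close the hasp of the packed piston carrier

## Robot

A 6-joint arm with a two-finger parallel gripper is mounted at the origin on a cart in front of the work surface, level with it; the furniture and walls round the work are solid. World frame = base frame: x ahead of the robot, y to its left, z up, the work surface at z = 0. Lengths are in mm, angles in degrees, forces in N, time in s.
With the tool pointing down it reaches from about 350 to 850 mm from the base axis. Payload 8.1 kg.
Tool frame: the origin (TCP) lies midway between the tips of the shut fingers; the grasp point (between the pads) lies 19 mm behind it (r.grip_point_offset is the distance from the TCP to the grasp point, in mm); z points along the fingers, y is the line along which they close (so a half turn about z gives the same grasp; the last joint's range is limited). The gripper opens to 85 mm and grips with 20 to 120 N. Pads are 22 mm wide; open, the fingers measure 114 mm over their backs; the gripper's body (76 mm by 85 mm) begins 54 mm behind the grasp point. The pads swing forward as they close: fully open they stand 13 mm farther back than shut.
Start: joints at [61.284, 7.471, 85.268, -0, 87.261, -4.893], TCP at [242.333, 548.89, 205.392] pointing down, gripper open.
Joint ranges: [-169.43, 169.43], [-51.17, 129.36], [1.28, 143.12], [-76.62, 256.62], [0, 156.53], [-152.29, 152.29]. Speed limits (degrees/s): [136.94, 136.94, 159.86, 180, 180, 180].

## Interface

Orientations are given as [roll, pitch, yaw] about the fixed x, y, z axes, in that order (R = Rz(yaw) Ry(pitch) Rx(roll)).
In Python, from bench import r gives the robot as it stands.
- The arm moves only by the shell command python3 -m inch 'ROWS' [FORCE]. ROWS is JSON, one flat list of numbers, 7 for each row, row after row: the shift along the world's x, y, z in m, then the turn, a rotation vector about the world's x, y, z in degrees, then the closure in counts, from 0 (fully open) to 255 (shut). A call has 1 to 10 rows; each row shifts and turns the commanded pose from where the row before left it; what a row does not reach is not made up. A row lasts 1/10 s, in which the tool goes at most 50 mm and 8.59 degrees, less where a joint would pass 70% of its speed; a pose out of reach is approached as far as the arm can. A call with a gripper value outside its range is refused whole. The fingers move at their own pace and stop on an object; FORCE is the grip in N (left out, the last holds). Time passes only in rows, so rows that do not move let the fingers close. It gives the time, the measured TCP pose, the force and the opening at its end, in the units of the state.
- r.sense(): the state, without advancing time (a new reading comes with each control period).
- r.snapshot(name): name is "scene" or "top"; returns (picture, depth): 384x512x3 uint8, red, green, blue; 384x512 float32, mm along the optical axis (not along the pixel's ray), 0 where there is no reading.
- r.get_calibration(name): a dict with "fovy" (degrees; the focal length in pixels is half the picture's height over the tangent of half this angle, whatever the lens; pixels are square), "cx", "cy" (the principal point, pixels), "k1" (the pictures are not rectified: a ray, as slopes to the right and down, at radius r is drawn at 1 + k1 r^2 times it, then the intrinsics apply), "position" and "rotation" of the camera in the world. Camera axes: x right, y up, looking along -z (the intrinsics and any distortion apply to the point x, -y, -z); pixel columns grow to the right and rows downward; lengths in mm; the calibration is good to about 2 mm. A picture is of the moment at which its call begins. get_calibration takes no time and is no camera call.
- r.hand_in(): hands the job in, once; it reports no verdict.
The state is a dict: "time": time; "joint_pos": joint angles; "qd": joint speeds; "joint_efforts": joint torques, N m; "tool_pos": TCP position; "tcp_rot": TCP orientation; "ft_force": force on the tool from outside, world axes, zero at the start; "wrist_torque": the same for the moment, N m; "finger_gap": finger opening in mm.
Only numpy, scipy, OpenCV 4.12 (cv2) and the standard library are available. Lean on these libraries where they do the work, as an engineer would, in place of code of your own. Each camera call takes 0.05 s, during which the arm holds its last target. There are 200 camera calls.

## Task

Two wooden piston carriers stand on the worktop with their steel hasps open; only one has a piston packed in it. Swing the hasp of the carrier that holds the piston all the way down, so that its slot sits over the staple. Leave the piston standing in its place and leave the hasp of the empty carrier open.

Things in the scene. Friction and masses are not known exactly. Their poses are not given: they have to be found in the camera images.
- carrier_full: Wooden carrier holding the piston, fixed; the other is alike but empty. Base 150 x 92 mm; two end blocks with tops at z = 66 mm. Origin: centre of its underside; x along it, away from the robot, toward the hinge end; z up. Hinge axis: along y at x = +52, z = 70 mm. Staple: upright wire loop, 5 mm thick, x = -53 to -37 mm, y = 0, top at z = 94 mm.
- hasp_full (a joint): Angle (rad) of the hasp over the piston: 0 closed (level, slot over staple, firm stop), grows as it lifts, up to 1.5. Flat steel strap 28 mm wide, 4 mm thick, mid-plane through the hinge axis, running to the carrier's -x end, tip 154 mm from the axis; slot 12 mm wide, 82 to 114 mm from it, then a plain tab to push. Stiff hinge: stays where left, 1 to 2 N at the tab moves it.
- piston_centre (a point): Centre, half-way up, of the plain metal piston (55 mm in diameter, 48 mm tall) standing loose on the carrier's 12 mm base between the end blocks; the closed hasp passes 8 mm above it. A slightly larger piston out on the worktop is not part of the job.
- hasp_empty (a joint): Angle (rad) of the identical hasp on the empty carrier; same meaning, 0 = closed. It must stay open.
Not all that is in view belongs to the job. What is shaped like the part that bears piston_centre but red is not meant.

How it is judged:
By the outcome, as a careful person would: the job done as asked, in the order asked, and still so for the second after the job is handed in, with the robot touching nothing.
It also fails if it takes over 29 s, if anything falls off the work surface, if the arm or the gripper's body presses on something with over 40 N, if the wrist force passes 120 N, or if a joint passes its speed limit or range.

## Working session

There is one attempt and no reset: what is moved stays moved. The work goes in short steps, Python scripts to look and compute and a shell command to move; the robot and the scene stay as the last step left them, time stands still between calls to the robot, and variables do not carry over. Pictures are saved under pics/ and viewed, on a budget of 10 in all, crops included, one or two more only if the job needs it, and the job is handed in when it is done.

```bash
ls; mkdir -p pics; cat > h.py <<'E'
import numpy as np, cv2
from bench import r
def snap(n,tag):
    p,d=r.snapshot(n); np.savez(f'{tag}.npz',p=p,d=d); cv2.imwrite(f'pics/{tag}.png',p[:,:,::-1]); return p,d
def world(n,d,u,v):
    c=r.get_calibration(n); f=192/np.tan(np.radians(c['fovy']/2))
    u=np.asarray(u,float);v=np.asarray(v,float)
    K=np.array([[f,0,c['cx']],[0,f,c['cy']],[0,0,1.]])
    q=cv2.undistortPoints(np.stack([u,v],-1).reshape(-1,1,2),K,np.array([c['k1'],0,0,0.])).reshape(-1,2)
    z=d[v.astype(int),u.astype(int)].reshape(-1)
    P=np.stack([q[:,0]*z,-q[:,1]*z,-z],1)
    return P@np.array(c['rotation']).reshape(3,3).T+np.array(c['position'])
E
python3 - <<'E'
from h import *
a,_=snap('scene','s0');b,_=snap('top','t0')
for n in('scene','top'):print(r.get_calibration(n))
print(r.sense())
E
```

```text
pics
{'fovy': 42.54820610146622, 'cx': 259.1865890638583, 'cy': 186.60462627107734, 'k1': 0.02781632390137916, 'position': array([-119.80237275, -582.79140162,  665.61903858]), 'rotation': array([ 56.87727381,   1.09407963, -48.65519963])}
{'fovy': 54.77704694131173, 'cx': 251.41900572994237, 'cy': 193.7067317982926, 'k1': -0.02790453111892461, 'position': array([453.86534731,  32.75094325, 932.52351838]), 'rotation': array([  5.519856  ,   0.31530062, -90.49058332])}
{'time': 0.1, 'joint_pos': array([ 6.12837747e+01,  7.51270915e+00,  8.53246751e+01,  2.22243948e-03,
        8.72604338e+01, -4.89196315e+00]), 'qd': array([ 0.13173194, -0.134369  , -0.05049108,  0.00307865,  0.08809138,
        0.01948723]), 'joint_efforts': array([ 1.68890394e-03, -5.70955324e+01, -5.01939511e+01, -1.59015999e-04,
        8.31039855e-03,  4.84766531e-05]), 'tool_pos': array([242.052184  , 548.41369749, 204.41358411]), 'tcp_rot': array([-1.79902728e+02, -1.05532676e-02,  1.56175621e+02]), 'ft_force': array([-0.28510959, -0.22858592, -0.47840435]), 'wrist_torque': array([0.00644951, 0.01830781, 0.02578808]), 'finger_gap': 85.4261352200941}
```

```bash
sed -i "s/np.array(c\['rotation'\]).reshape(3,3).T/Rotation.from_euler('xyz',c['rotation'],degrees=True).as_matrix().T/; 1a from scipy.spatial.transform import Rotation" h.py; cat h.py | tail -3
```

```text
z=d[v.astype(int),u.astype(int)].reshape(-1)
    P=np.stack([q[:,0]*z,-q[:,1]*z,-z],1)
    return P@Rotation.from_euler('xyz',c['rotation'],degrees=True).as_matrix().T+np.array(c['position'])
```

View pics/s0.png

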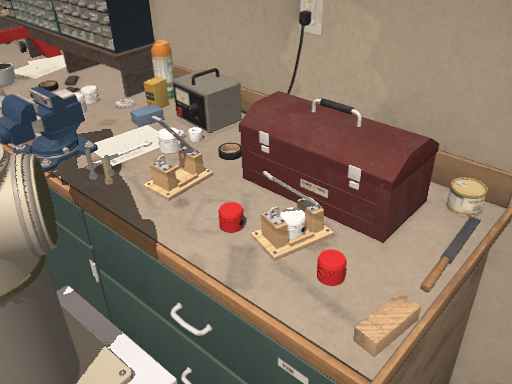

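View pics/t0.png

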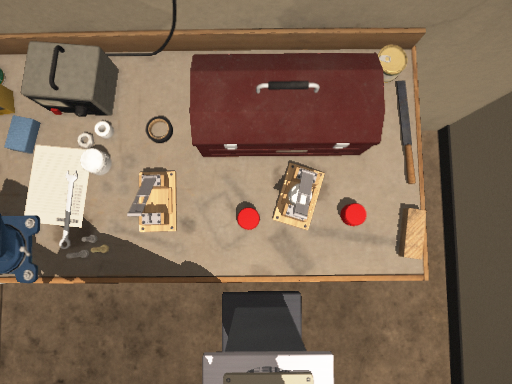

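```bash
python3 - <<'E'
import numpy as np,cv2
a=np.load('s0.npz');b=np.load('t0.npz')
A=cv2.resize(a['p'][160:260,235:345],None,fx=5,fy=5,interpolation=3)[:, :400*2]
B=cv2.resize(b['p'][150:240,265:335],None,fx=5.5,fy=5.5,interpolation=3)
H=500;B=cv2.resize(B,None,fx=1,fy=1)
im=np.zeros((500,550+B.shape[1],3),np.uint8);im[:500,:550]=A[:500];im[:B.shape[0],550:]=B[:500]
im=cv2.resize(im,(800,int(500*800/im.shape[1])));print(im.shape,800/(550+B.shape[1]))
cv2.imwrite('pics/c0.png',im[:,:,::-1])
from h import *
for n,t,u0,u1,v0,v1 in(('top',b,265,335,150,240),('scene',a,235,345,160,260)):
    v,u=[x.ravel() for x in np.mgrid[v0:v1,u0:u1]]
    P=world(n,t['d'],u,v);c=t['p'][v,u].astype(float)
    print(n,'table z',np.median(P[:,2]))
    m=(P[:,2]>5)&(P[:,2]<18)&(c[:,0]-c[:,2]>40)
    for lo,hi in((5,18),(55,72),(72,100),(100,130),(130,160),(160,190),(190,250)):
        s=(P[:,2]>lo)&(P[:,2]<hi)
        if s.sum()>3: print(lo,hi,s.sum(),P[s].mean(0).round(),P[s].min(0).round(),P[s].max(0).round())
    # rectangle around everything above 5 & below 20
    s=(P[:,2]>5)&(P[:,2]<70)
    rc=cv2.minAreaRect(P[s][:,:2].astype(np.float32));print(rc)
E
```

```text
(427, 800, 3) 0.8556149732620321
top table z 2.8330783014242797
5 18 948 [538. -73.  12.] [ 441. -172.    5.] [642.   4.  18.]
55 72 621 [555. -73.  64.] [ 473. -161.   55.] [642.   3.  72.]
72 100 163 [574. -90.  84.] [ 494. -112.   72.] [640.   4. 100.]
100 130 158 [544. -82. 116.] [525. -98. 100.] [562. -65. 130.]
130 160 127 [512. -72. 147.] [495. -91. 130.] [532. -55. 160.]
160 190 133 [488. -65. 170.] [476. -79. 160.] [502. -50. 179.]
((541.6334228515625, -83.87574005126953), (175.17311096191406, 200.5465087890625), 89.85430908203125)
scene table z 26.925012509209864
5 18 1289 [544. -66.  12.] [ 451. -160.    5.] [644. 156.  18.]
55 72 1543 [572. -58.  63.] [ 471. -141.   55.] [644. 154.  72.]
72 100 971 [625. -44.  85.] [ 477. -139.   72.] [645. 108. 100.]
100 130 657 [632. -73. 114.] [ 523. -136.  100.] [644.  31. 130.]
130 160 294 [ 614. -102.  143.] [ 491. -136.  130.] [644. -49. 159.]
160 190 68 [481. -70. 173.] [473. -84. 160.] [499. -50. 179.]
((547.3433227539062, -36.24525451660156), (392.0234375, 193.03582763671875), 89.93212127685547)
```

View pics/c0.png

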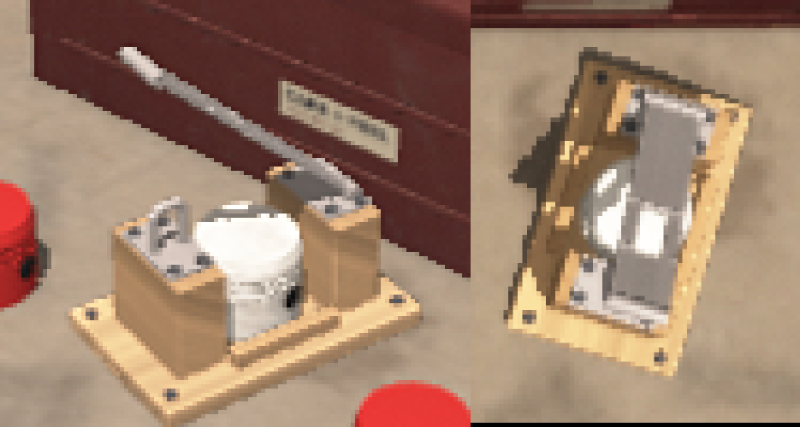

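```bash
cat >> h.py <<'E'
def onplane(n,u,v,z):
    C=np.array(r.get_calibration(n)['position']); D=world(n,np.ones((384,512)),u,v)-C
    return C+D*((z-C[2])/D[:,2])[:,None]
E
python3 - <<'E'
from h import *
P=onplane('top',[289.3,324.8,307.8,272.7],[160.2,171.9,229.7,219],12)
print(P.round(1),P.mean(0)); e=(P[0]+P[1]-P[2]-P[3])/2; print(np.hypot(*e[:2]),np.degrees(np.arctan2(e[1],e[0])))
yaw=np.arctan2(e[1],e[0]);R=np.array([[np.cos(yaw),-np.sin(yaw)],[np.sin(yaw),np.cos(yaw)]])
c=P.mean(0)[:2]
for n,f in(('top','t0'),('scene','s0')):
    t=np.load(f+'.npz');v,u=[x.ravel() for x in np.mgrid[130:260,235:345]]
    W=world(n,t['d'],u,v);L=(W[:,:2]-c)@R
    s=(abs(L[:,1])<25)&(W[:,2]>100)&(W[:,2]<200)&(abs(L[:,0])<80)
    a=np.arctan2(W[s,2]-70,52-L[s,0]);print(n,s.sum(),'angle',np.degrees(np.median(a)),'y',np.median(L[s,1]),'r max',np.hypot(W[s,2]-70,52-L[s,0]).max())
    s=(abs(L[:,1])<40)&(W[:,2]>80)&(W[:,2]<98)&(L[:,0]<-30)&(L[:,0]>-60);print('staple',s.sum(),L[s].mean(0))
for x,z in((-47,164),(-56,180),(-85,72)):print(x,c+R@[x,0],z)
E
```

```text
[[ 626.7  -59.    12. ]
 [ 596.2 -147.6   12. ]
 [ 452.2 -101.6   12. ]
 [ 479.4  -15.2   12. ]] [538.62618215 -80.84394109  12.        ]
152.44404678500862 -17.148596529729534
top 418 angle 44.007856702600556 y 0.49453208897217904 r max 157.42311361952346
staple 0 [nan nan]
scene 174 angle 43.29815930790144 y -13.018325504152457 r max 158.00814659551696
staple 41 [-48.39726121  -2.79039915]
-47 [493.71564823 -66.98594908] 164
-56 [485.11575875 -64.33229104] 180
-85 [457.40500378 -55.78161512] 72<stdin>:11: RuntimeWarning: Mean of empty slice.
  ret = um.true_divide(
```

Candidates: the right carrier (top 300,195) holds the metal piston. The left carrier (157,200) is empty. The red cylinders (248,218) and (354,215) and the white cylinders at (95,160) and (103,130) are not part of the job. The crop confirms a piston between the right carrier's blocks, with its hasp about 44° open. I'm going there at a safe height.

```bash
python3 -m inch '[0,0,0.03,0,0,2,255, 0,0,0.03,0,0,2,255, 0.006,-0.015,0.02,0,0,3,255, 0.012,-0.03,0,0,0,0,255, 0.0125,-0.031,0,0,0,0,255, 0.0125,-0.031,0,0,0,0,255, 0.0125,-0.031,0,0,0,0,255, 0.0125,-0.031,0,0,0,0,255, 0.0125,-0.031,0,0,0,0,255, 0.0125,-0.031,0,0,0,0,255]' 20
python3 -m inch '[0.0125,-0.031,0,0,0,0,255, 0.0125,-0.031,0,0,0,0,255, 0.0125,-0.031,0,0,0,0,255, 0.0125,-0.031,0,0,0,0,255, 0.0125,-0.031,0,0,0,0,255, 0.0125,-0.031,0,0,0,0,255, 0.0125,-0.031,0,0,0,0,255, 0.0125,-0.031,0,0,0,0,255, 0.0125,-0.031,0,0,0,0,255, 0.0125,-0.031,0,0,0,0,255]'
python3 - <<'E'
from h import *
print(r.sense()['tool_pos'],r.sense()['tcp_rot'],r.sense()['time'])
E
```

```text
time: 1.1
tool_pos: [335.4, 316.5, 284.9]
tcp_rot: [-180.0, -0.0, 163.2]
ft_force: [0.6, -0.6, 0.1]
finger_gap: -0.1
time: 2.1
tool_pos: [460.4, 6.5, 285.0]
tcp_rot: [-180.0, -0.0, 163.2]
ft_force: [0.9, 0.2, 0.6]
finger_gap: -0.1
[460.40630838   6.53663783 285.02232343] [-1.79998081e+02 -3.13886632e-02  1.63172661e+02] 2.1
```

```bash
python3 -m inch '[0.01,-0.024,0,0,0,0,255, 0.01,-0.024,0,0,0,0,255, 0.01,-0.0245,0,0,0,0,255, 0,0,-0.03,0,0,0,255, 0,0,-0.03,0,0,0,255, 0,0,-0.02,0,0,0,255, 0,0,-0.005,0,0,0,255,0,0,0,0,0,0,255]'
python3 - <<'E'
from h import *
p,d=snap('scene','s1')
cv2.imwrite('pics/c1.png',cv2.resize(p[100:270,200:360],None,fx=3.4,fy=3.4,interpolation=3)[:,:,::-1])
E
```

```text
time: 2.9
tool_pos: [489.6, -64.4, 199.6]
tcp_rot: [-180.0, -0.1, 163.2]
ft_force: [-0.5, 0.3, 0.8]
finger_gap: 0.4
```

View pics/c1.png

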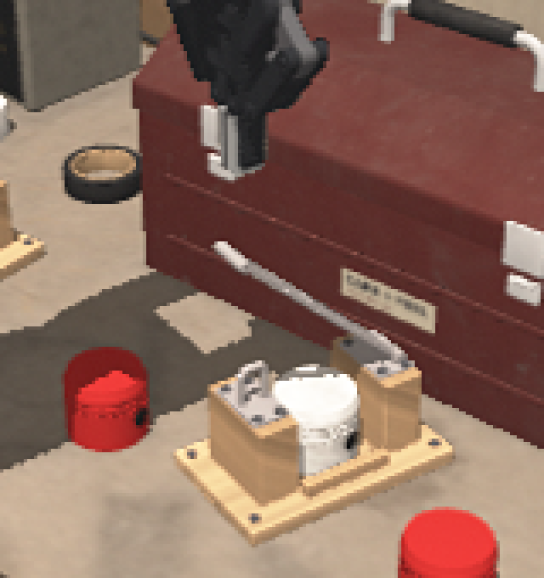

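```bash
python3 - <<'E'
from h import *
t=np.load('s1.npz')
uu,vv=np.meshgrid(np.arange(255,285),np.arange(120,190));W=world('scene',t['d'],uu.ravel(),vv.ravel())
T=np.array([489.6,-64.4,199.6]);k=np.argsort(np.linalg.norm(W-T,axis=1))[:4]
print('nearest px',[(uu.ravel()[i],vv.ravel()[i],W[i].round()) for i in k])
for z in (165,175,199.6,220):
  P=onplane('scene',uu.ravel(),vv.ravel(),z);i=np.argmin(np.hypot(*(P[:,:2]-T[:2]).T));print(z,(uu.ravel()[i]-200)*3.4,(vv.ravel()[i]-100)*3.4)
c=t['p'][vv.ravel(),uu.ravel()]
for v in range(140,182,3):
  print(v,W.reshape(70,30,3)[v-120,[8,12,15,18]].round().tolist())
E
```

```text
nearest px [(np.int64(269), np.int64(173), array([483., -64., 177.])), (np.int64(268), np.int64(173), array([482., -63., 178.])), (np.int64(270), np.int64(174), array([482., -68., 177.])), (np.int64(269), np.int64(174), array([480., -68., 178.]))]
165 241.4 261.8
175 241.4 248.2
199.6 241.4 207.4
220 241.4 176.79999999999998
140 [[631.0, 80.0, 139.0], [477.0, -66.0, 251.0], [481.0, -70.0, 250.0], [481.0, -77.0, 252.0]]
143 [[636.0, 84.0, 128.0], [477.0, -66.0, 245.0], [480.0, -71.0, 245.0], [482.0, -76.0, 246.0]]
146 [[635.0, 83.0, 121.0], [478.0, -65.0, 238.0], [479.0, -71.0, 239.0], [481.0, -77.0, 241.0]]
149 [[636.0, 84.0, 112.0], [479.0, -64.0, 230.0], [481.0, -69.0, 232.0], [487.0, -71.0, 229.0]]
152 [[639.0, 87.0, 102.0], [637.0, 73.0, 108.0], [641.0, 68.0, 108.0], [641.0, 58.0, 112.0]]
155 [[642.0, 90.0, 92.0], [641.0, 77.0, 96.0], [637.0, 64.0, 103.0], [641.0, 58.0, 104.0]]
158 [[639.0, 88.0, 86.0], [640.0, 76.0, 89.0], [638.0, 65.0, 94.0], [639.0, 57.0, 97.0]]
161 [[640.0, 89.0, 76.0], [643.0, 79.0, 79.0], [638.0, 66.0, 86.0], [639.0, 57.0, 89.0]]
164 [[641.0, 89.0, 68.0], [641.0, 77.0, 72.0], [642.0, 69.0, 75.0], [642.0, 59.0, 79.0]]
167 [[640.0, 89.0, 60.0], [641.0, 77.0, 64.0], [639.0, 66.0, 69.0], [640.0, 58.0, 72.0]]
170 [[637.0, 87.0, 54.0], [640.0, 76.0, 57.0], [638.0, 66.0, 61.0], [640.0, 58.0, 64.0]]
173 [[638.0, 88.0, 44.0], [481.0, -61.0, 177.0], [642.0, 69.0, 50.0], [639.0, 57.0, 56.0]]
176 [[637.0, 87.0, 37.0], [477.0, -64.0, 173.0], [477.0, -73.0, 177.0], [502.0, -59.0, 159.0]]
179 [[641.0, 90.0, 25.0], [639.0, 76.0, 31.0], [473.0, -76.0, 173.0], [478.0, -79.0, 172.0]]
```

Tip at crop (250,165) sits higher above the hasp tip (225,245) than the reported pose suggests (~25 mm). I'll descend by contact.

```bash
python3 -m inch '[0.008,-0.004,0,0,0,0,255, 0,0,-0.008,0,0,0,255, 0,0,-0.008,0,0,0,255, 0,0,-0.006,0,0,0,255, 0,0,0,0,0,0,255]'
python3 -m inch '[0,0,-0.005,0,0,0,255,0,0,0,0,0,0,255]'
python3 -m inch '[0,0,-0.005,0,0,0,255,0,0,0,0,0,0,255]'
python3 - <<'E'
from h import *
p,d=snap('scene','s2')
cv2.imwrite('pics/c2.png',cv2.resize(p[100:270,200:360],None,fx=3.4,fy=3.4,interpolation=3)[:,:,::-1])
E
```

```text
time: 3.45
tool_pos: [497.4, -68.3, 176.8]
tcp_rot: [-180.0, -0.1, 163.2]
ft_force: [0.3, 0.2, -0.1]
finger_gap: -0.2
time: 3.65
tool_pos: [498.0, -68.5, 172.7]
tcp_rot: [-180.0, -0.0, 163.2]
ft_force: [-0.8, -0.0, -0.6]
finger_gap: 0.2
time: 3.85
tool_pos: [498.0, -68.5, 167.7]
tcp_rot: [-180.0, -0.0, 163.2]
ft_force: [-0.6, -0.1, -0.0]
finger_gap: 0.4
```

View pics/c2.png

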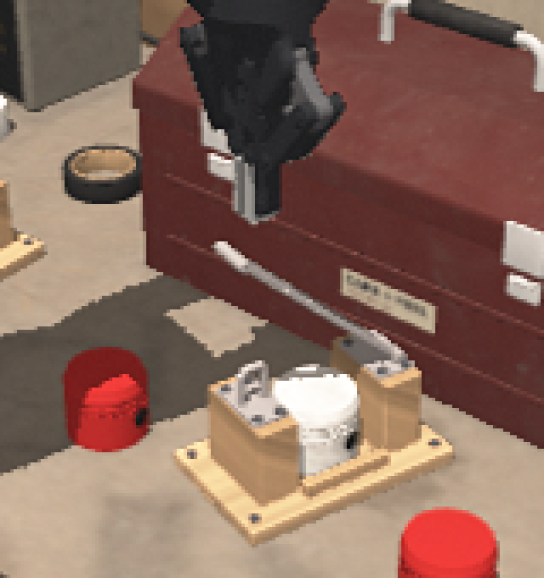

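Finger tips (258,220) are still clear of the hasp. I'm continuing down.

```bash
for i in 1; do :; done
python3 -m inch '[0,0,-0.005,0,0,0,255,0,0,-0.003,0,0,0,255,0,0,0,0,0,0,255]'
python3 -m inch '[0,0,-0.004,0,0,0,255,0,0,0,0,0,0,255]'
python3 -m inch '[0,0,-0.004,0,0,0,255,0,0,0,0,0,0,255]'
python3 -m inch '[0,0,-0.004,0,0,0,255,0,0,0,0,0,0,255]'
python3 - <<'E'
from h import *
p,d=snap('scene','s3')
cv2.imwrite('pics/c3.png',cv2.resize(p[100:270,200:360],None,fx=3.4,fy=3.4,interpolation=3)[:,:,::-1])
E
```

```text
time: 4.2
tool_pos: [497.9, -68.5, 159.6]
tcp_rot: [-180.0, -0.1, 163.2]
ft_force: [0.8, -0.2, 1.2]
finger_gap: 0.1
time: 4.4
tool_pos: [498.0, -68.5, 155.8]
tcp_rot: [-180.0, -0.0, 163.2]
ft_force: [-0.7, 0.3, -0.4]
finger_gap: 0.2
time: 4.6
tool_pos: [498.0, -68.5, 151.8]
tcp_rot: [-180.0, -0.0, 163.2]
ft_force: [0.6, 0.5, 0.5]
finger_gap: 0.0
time: 4.8
tool_pos: [498.0, -68.5, 147.8]
tcp_rot: [-180.0, -0.0, 163.2]
ft_force: [0.4, -0.3, 0.1]
finger_gap: 0.0
```

View pics/c3.png

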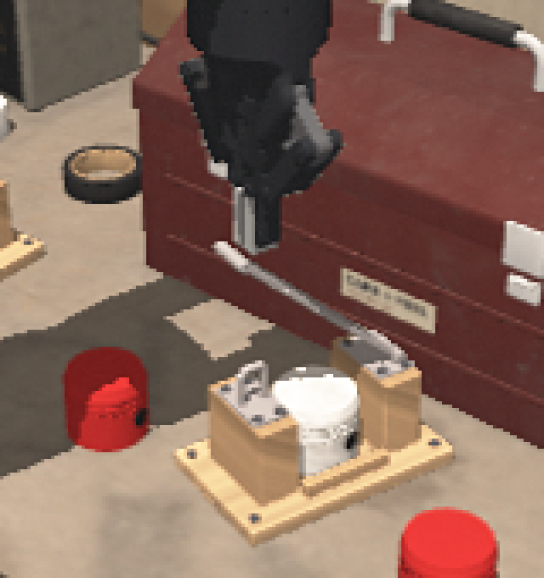

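```bash
python3 -m inch '[0,0,-0.004,0,0,0,255,0,0,0,0,0,0,255]'
python3 -m inch '[0,0,-0.004,0,0,0,255,0,0,0,0,0,0,255]'
python3 -m inch '[0,0,-0.004,0,0,0,255,0,0,0,0,0,0,255]'
python3 - <<'E'
from h import *
c=np.array([538.6,-80.8]);y=np.radians(-17.1);R=np.array([[np.cos(y),-np.sin(y)],[np.sin(y),np.cos(y)]])
for n in('scene','top'):
    p,d=snap(n,n[0]+'4');v,u=[x.ravel() for x in np.mgrid[130:260,235:345]]
    W=world(n,d,u,v);L=(W[:,:2]-c)@R
    s=(abs(L[:,1])<30)&(W[:,2]>85)&(L[:,0]<40)&(L[:,0]>-10)&(W[:,2]<140)
    a=np.arctan2(W[s,2]-70,52-L[s,0]);print(n,s.sum(),'angle',np.degrees(np.percentile(a,[25,50,75])))
    if n=='scene':
        p_=p[v,u].astype(int); s=(abs(L[:,1])<40)&(p_.max(1)<60)&(abs(L[:,0]+45)<40)&(W[:,2]>130); print('finger low z',np.sort(W[s,2])[:15].round(), L[s][np.argsort(W[s,2])[:5]].round())
E
```

```text
time: 5.05
tool_pos: [498.0, -68.6, 143.8]
tcp_rot: [-180.0, -0.0, 163.2]
ft_force: [0.3, 0.6, 0.1]
finger_gap: 0.1
time: 5.25
tool_pos: [498.1, -68.5, 139.8]
tcp_rot: [-180.0, -0.0, 163.2]
ft_force: [-0.5, -0.4, 0.1]
finger_gap: -0.3
time: 5.45
tool_pos: [498.1, -68.6, 135.8]
tcp_rot: [-180.0, -0.0, 163.2]
ft_force: [0.9, -0.5, -0.3]
finger_gap: -0.3
scene 77 angle [41.4611885  42.74590969 43.31020286]
finger low z [170. 171. 171. 172. 172. 172. 172. 173. 173. 174. 174. 174. 174. 175.
 175.] [[-45. -13.]
 [-47. -13.]
 [-49. -12.]
 [-41. -13.]
 [-36. -13.]]Traceback (most recent call last):
  File "<stdin>", line 7, in <module>
    return _quantile_unchecked(
        a, q, axis, out, overwrite_input, method, keepdims, weights)
    return _ureduce(a,
                    func=_quantile_ureduce_func,
    ...<5 lines>...
                    overwrite_input=overwrite_input,
                    method=method)
    r = func(a, **kwargs)
    result = _quantile(arr,
                       quantiles=q,
    ...<2 lines>...
                       out=out,
                       weights=wgt)
    slices_having_nans = np.isnan(arr[-1, ...])
                                  ~~~^^^^^^^^^
IndexError: index -1 is out of bounds for axis 0 with size 0
```

```bash
python3 - <<'E'
from h import *
p=np.load('s4.npz')['p']
cv2.imwrite('pics/c4.png',cv2.resize(p[130:230,220:340],None,fx=5,fy=5,interpolation=3)[:,:,::-1])
E
```

```text
(no output)
```

View pics/c4.png

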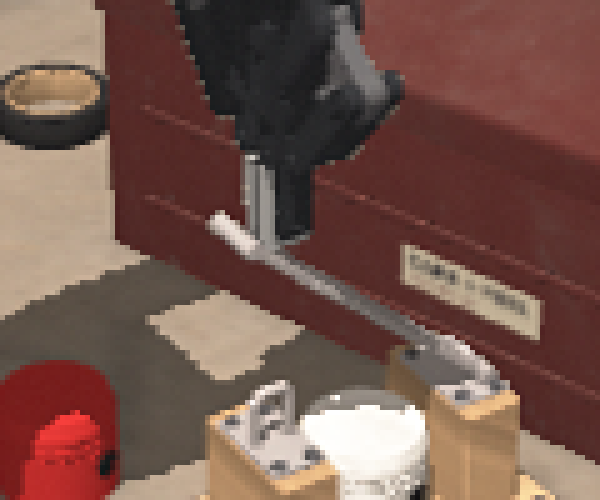

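```bash
python3 -m inch '[0,0,-0.004,0,0,0,255,0,0,0,0,0,0,255]'
python3 -m inch '[-0.001,0,-0.004,0,0,0,255,0,0,0,0,0,0,255]'
python3 -m inch '[-0.003,0.001,-0.004,0,0,0,255,-0.003,0.001,-0.004,0,0,0,255]'
python3 - <<'E'
from h import *
c=np.array([538.6,-80.8]);y=np.radians(-17.1);R=np.array([[np.cos(y),-np.sin(y)],[np.sin(y),np.cos(y)]])
n='scene'
p,d=snap(n,n[0]+'5');v,u=[x.ravel() for x in np.mgrid[130:260,235:345]]
W=world(n,d,u,v);L=(W[:,:2]-c)@R
s=(abs(L[:,1])<30)&(W[:,2]>85)&(L[:,0]<30)&(L[:,0]>-10)&(W[:,2]<140)
a=np.arctan2(W[s,2]-70,52-L[s,0]);print(n,s.sum(),'angle',np.degrees(np.percentile(a,[25,50,75])))
cv2.imwrite('pics/c5.png',cv2.resize(p[130:230,220:340],None,fx=5,fy=5,interpolation=3)[:,:,::-1])
E
```

```text
time: 5.75
tool_pos: [498.1, -68.6, 131.9]
tcp_rot: [-180.0, -0.0, 163.2]
ft_force: [-0.3, -0.1, 0.6]
finger_gap: -0.1
time: 5.95
tool_pos: [496.9, -68.5, 127.7]
tcp_rot: [-180.0, -0.0, 163.2]
ft_force: [0.3, -0.5, -0.0]
finger_gap: -0.1
time: 6.15
tool_pos: [491.3, -66.6, 120.2]
tcp_rot: [-180.0, 0.0, 163.2]
ft_force: [0.0, 0.8, -0.6]
finger_gap: 0.2
scene 92 angle [35.3242968  36.04468337 36.70637206]
```

View pics/c5.png

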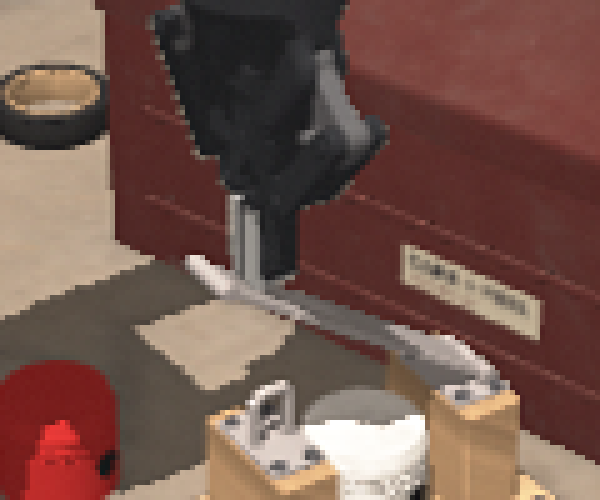

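Hasp has moved to about 36° with the fingers on the strap (contact near (255,290)). Following the arc down and outward.

```bash
python3 -m inch '[-0.009,0.003,-0.008,0,0,0,255,-0.007,0.002,-0.01,0,0,0,255,-0.006,0.002,-0.01,0,0,0,255,-0.005,0.001,-0.01,0,0,0,255]'
python3 -m inch '[-0.004,0.001,-0.01,0,0,0,255,-0.003,0.001,-0.01,0,0,0,255]'
cat > m.py <<'E'
from h import *
import sys
c=np.array([538.6,-80.8]);y=np.radians(-17.1);R=np.array([[np.cos(y),-np.sin(y)],[np.sin(y),np.cos(y)]])
n='scene';t=sys.argv[1]
p,d=snap(n,t);v,u=[x.ravel() for x in np.mgrid[130:260,235:345]]
W=world(n,d,u,v);L=(W[:,:2]-c)@R;q=p[v,u].astype(int)
s=(abs(L[:,1])<14)&(W[:,2]>66)&(L[:,0]<30)&(L[:,0]>-25)&(W[:,2]<140)&(q.max(1)-q.min(1)<40)
a=np.arctan2(W[s,2]-72,52-L[s,0]);print(s.sum(),'angle',np.degrees(np.percentile(a,[25,50,75])))
cv2.imwrite(f'pics/{t}c.png',cv2.resize(p[130:250,220:340],None,fx=4.5,fy=4.5,interpolation=3)[:,:,::-1])
E
python3 m.py s6
```

```text
time: 6.6
tool_pos: [463.5, -58.3, 81.3]
tcp_rot: [180.0, -0.0, 163.2]
ft_force: [0.7, -0.1, 0.8]
finger_gap: 0.2
time: 6.8
tool_pos: [456.8, -56.5, 61.4]
tcp_rot: [-180.0, -0.0, 163.2]
ft_force: [0.7, -0.5, 0.2]
finger_gap: -0.0
181 angle [6.59820065 7.29274599 8.10750306]
```

View pics/s6c.png

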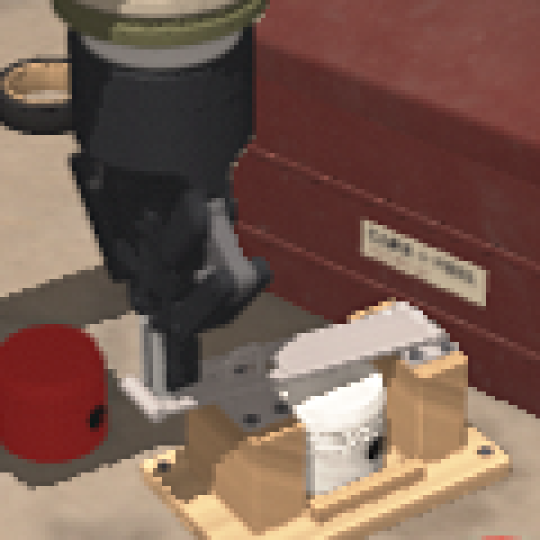

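Finger on the tab (165,390), staple clear (240,365), hasp about 7°. Finishing in small steps until the stop shows in the force.

```bash
python3 -m inch '[-0.001,0,-0.005,0,0,0,255,0,0,-0.005,0,0,0,255,0,0,0,0,0,0,255]'
python3 -m inch '[0,0,-0.003,0,0,0,255,0,0,0,0,0,0,255]'
python3 -m inch '[0,0,-0.003,0,0,0,255,0,0,0,0,0,0,255]'
python3 m.py s7
```

```text
time: 7.15
tool_pos: [456.1, -56.6, 51.8]
tcp_rot: [-180.0, -0.0, 163.2]
ft_force: [-0.1, 0.7, -0.1]
finger_gap: 0.3
time: 7.35
tool_pos: [456.4, -56.7, 49.3]
tcp_rot: [-180.0, 0.0, 163.2]
ft_force: [-0.7, 0.3, -0.9]
finger_gap: -0.2
time: 7.55
tool_pos: [456.4, -56.6, 46.2]
tcp_rot: [-180.0, 0.0, 163.2]
ft_force: [0.7, 0.2, 0.2]
finger_gap: 0.2
192 angle [0.48289788 1.38055831 2.52402376]
```

```bash
S='from h import *;s=r.sense();print(s["tool_pos"][2].round(2),s["joint_efforts"].round(2),s["wrist_torque"].round(2))'
python3 -c "$S"
python3 -m inch '[0,0,-0.001,0,0,0,255,0,0,0,0,0,0,255]'|grep for;python3 -c "$S"
python3 -m inch '[0,0,-0.001,0,0,0,255,0,0,0,0,0,0,255]'|grep for;python3 -c "$S"
python3 m.py s8
```

```text
46.3 [-1.000e-02 -3.941e+01 -4.538e+01 -0.000e+00 -7.000e-02  0.000e+00] [-0.01 -0.06  0.  ]
ft_force: [-2.9, 1.9, 6.1]
45.99 [-1.20e-01 -3.75e+01 -4.43e+01  3.00e-02 -1.13e+00 -0.00e+00] [ 0.15  0.49 -0.  ]
ft_force: [-7.5, 1.3, 14.6]
45.75 [ -0.3  -34.84 -42.9    0.07  -2.73  -0.  ] [ 0.32  1.27 -0.02]
198 angle [0.14686098 1.04970399 2.0481497 ]
```

View pics/s8c.png

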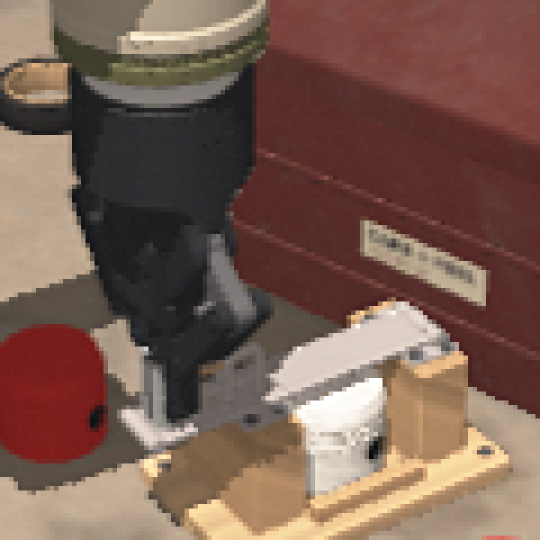

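Force rose to 15 N: firm stop, hasp level. Retreating up and checking.

```bash
python3 -m inch '[0,0,0.005,0,0,0,255,0,0,0.02,0,0,0,255,-0.005,0,0.04,0,0,0,255,-0.01,0,0.05,0,0,0,255,-0.01,0,0.05,0,0,0,255,-0.02,0.02,0.04,0,0,0,255,-0.02,0.04,0.02,0,0,0,255,-0.01,0.04,0,0,0,0,255,0,0.04,0,0,0,0,255,0,0,0,0,0,0,255]'
python3 m.py s9
python3 - <<'E'
from h import *
p=np.load('s9.npz')['p'];q,_=snap('top','t9')
im=np.zeros((450,790,3),np.uint8)
im[:,:]=0
A=cv2.resize(p[140:270,130:345],(480,290),interpolation=3);B=cv2.resize(q[145:240,120:335],(480*1,212),interpolation=3)
im=np.vstack([A,B]);cv2.imwrite('pics/f.png',im[:,:,::-1])
E
```

```text
time: 9.05
tool_pos: [381.2, 87.3, 268.0]
tcp_rot: [179.9, 0.0, 163.5]
ft_force: [0.7, 0.1, -0.9]
finger_gap: -0.3
192 angle [0.41270906 1.40443041 2.34658824]
```

View pics/f.png

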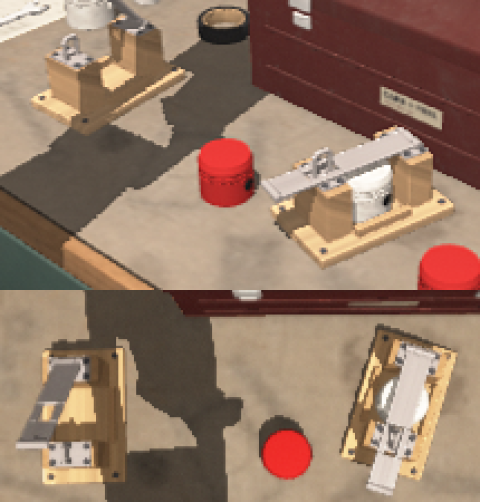

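```bash
python3 - <<'E'
from h import *
c=np.array([538.6,-80.8]);y=np.radians(-17.1);R=np.array([[np.cos(y),-np.sin(y)],[np.sin(y),np.cos(y)]])
for n,t in(('scene','s9'),('top','t9')):
    d=np.load(t+'.npz')['d'];v,u=[x.ravel() for x in np.mgrid[140:270,235:345]]
    W=world(n,d,u,v);L=(W[:,:2]-c)@R
    s=(abs(L[:,1])<12)&(L[:,0]<40)&(L[:,0]>-98)&(abs(W[:,2]-73)<9)
    k=np.polyfit(L[s,0],W[s,2],1);print(n,s.sum(),'tilt deg',-np.degrees(np.arctan(k[0])),'z',k[1])
E
```

```text
scene 451 tilt deg -0.034802378624218006 z 73.12436818468962
top 581 tilt deg -0.18113359747932928 z 72.67648685569493
```

```bash
python3 -c "from bench import r;print(r.hand_in())"
```

```text
the job is handed in; nothing more can be done
None
```

I closed the hasp on the carrier that holds the piston and handed the job in at about 9 s of robot time. I pushed the tab down with the shut fingers to the firm stop, where the force read about 15 N, then pulled the arm clear.

**Last checks:**
- **Closed hasp:** strap tilt is about 0° from both cameras (-0.03° and -0.18°), with its top at about z = 73 mm. In the final picture the staple stands up through the slot.
- **Piston:** still standing between the end blocks.
- **Empty carrier:** its hasp is still open, seen in the picture but not measured.

**What disagreed:**
- **Finger height:** the finger tips looked 20–35 mm higher in the images than the reported TCP, and the stop came at a reported z of 46 mm instead of about 72 mm. I never found the cause, so I worked from contact, force and images.
- **Hasp angle:** my rougher angle estimate read about 1.4° at the end. I trusted the tilt fit, since that estimate depends on the absolute height.

I viewed 10 or 11 pictures, crops included, so possibly one over the budget of 10.

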